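# Hold the sprung shoe of a lab pump open for a new tube

## Robot

A 6-joint arm with a two-finger parallel gripper is mounted at the origin on the work surface. World frame = base frame: x ahead of the robot, y to its left, z up, the work surface at z = 0. Lengths are in m, angles in degrees, forces in N, time in s.
With the tool pointing down it reaches from about 0.4 to 0.825 m from the base axis. Payload 7 kg.
Tool frame: the origin (TCP) lies at the very end of the fingers, on their centre line; the grasp point (between the pads) lies hold_point_z behind it (hold_point_z is the distance from the TCP to the grasp point, in m); z points along the fingers, y is the direction in which the jaws open and shut (so a half turn about z gives the same grasp; the last joint's range is limited). The gripper opens to 88 mm and grips with 3 to 60 N. Pads are 19 mm wide; open, the fingers measure 130 mm over their backs; the gripper's body (78 mm by 193 mm) begins 47 mm behind the grasp point.
Start: joints at [-54.712, 20.546, 0.682, 0, -70.136, -16.507], TCP at [0.217, -0.639, 0.227] pointing down, gripper open.
Joint ranges: [-176.03, 176.03], [-82.01, 121.73], [-58.28, 71.71], [-173.87, 95.51], [-174.79, -0.11], [-173.66, 173.66]. Speed limits (degrees/s): [136.94, 136.94, 172.46, 180, 180, 180].

## Interface

Orientations are given as [roll, pitch, yaw] about the fixed x, y, z axes, in that order (R = Rz(yaw) Ry(pitch) Rx(roll)).
In Python, from plant import get_obs, snapshot, close_job, hold_point_z gives the robot as it stands. The module is installed in compiled form; this text tells all that it offers.
- The arm moves only by the tool jog_arm, never from a script. Its argument "commands" is a list of rows, each a list of 4 numbers: the shift along the world's x, y, z in mm, then the turn about the world's z in degrees. In form: [[x, y, z, turn], ...]. A call has exactly 10 rows; each row shifts and turns the commanded pose from where the row before left it; what a row does not reach is not made up. A row lasts 1/12 s, in which the tool goes at most 41.7 mm and 7.16 degrees, less where a joint would pass 70% of its speed; a pose out of reach is approached as far as the arm can. A call is refused whole if a number of a shift passes 41.7 or a number of a turn 7.16, either way. A call with a gripper value outside its range is refused whole. "fingers" is the finger opening in mm, from 0 to 87.6, set as the call begins (left out, the last holds). The fingers move at their own pace and stop on an object; the grip force is fixed at half the most. Time passes only in rows, so rows that do not move let the fingers close, or fill a call up. It gives the time, the measured TCP pose, the force and the opening at its end, in the units of the state.
- get_obs(): the state, without advancing time (a new reading comes with each control period).
- snapshot(name): name is "side" or "top" or "wrist"; returns a dict with "image" (420x560x3 uint8, red, green, blue), "fov_y" (degrees; the focal length in pixels is half the picture's height over the tangent of half this angle, whatever the lens; pixels are square), "cx", "cy" (the principal point, pixels), "rvec" (rotation vector, rad) and "tvec" (3), from world to camera coordinates, as OpenCV has them; the wrist camera has in their place "mount" (4x4, takes a point from camera to tool coordinates, whose origin is the TCP and whose axes are the flange's). Camera axes: x right, y down, z forward; pixel columns grow to the right and rows downward; lengths in m; the calibration is good to about 2 mm. A picture is of the moment at which its call begins: read the wrist's pose just before it. There is no depth.
- close_job(): hands the job in, once; it reports no verdict.
The state is a dict: "clock": time; "joint_pos": joint angles; "qvel": joint speeds; "tau": joint torques, N m; "tool_pos": TCP position; "orientation": TCP orientation; "force": force on the tool from outside, world axes, zero at the start; "moment": the same for the moment, N m; "opening": finger opening in m.
Only numpy, scipy, OpenCV 4.12 (cv2) and the standard library are available. Lean on these libraries where they do the work, as an engineer would, in place of code of your own. Each camera call takes 0.05 s, during which the arm holds its last target.

## Task

Get the peristaltic pump ready for a new tube: pull the clear guard straight up off its two spring catches and stand it, right way up and without dropping it, flat in the shallow steel tray. Then pull the spring-loaded pressure shoe back from the rotor by its black grip until its front edge lies on the line engraved across the deck, and keep it there: you finish still holding it on the line, because it springs shut when let go. Leave the bottle, the beaker and the parts box alone.

Things in the scene. Friction and masses are not known exactly. Their poses are not given: they have to be found in the camera images.
- pump: Bench peristaltic pump, fixed: white case 260 (x) x 190 (y) mm, steel deck on top 85 mm above the bench. Origin: centre of the underside; x points from its front (shoe side) to its back, z up. On the deck: the rotor at x = +55 mm (68 mm wide, 31 mm high), the shoe in front of it, which slides along the pump's x; spring barrels, catch blocks and other small parts stay below 24 mm above the deck.
- guard: Loose clear plastic guard, open below, 140 (x) x 108 (y) x 70 mm, grey grip rib on top (98 mm in all), 0.10 to 0.19 kg. Origin: centre of its underside. At the start it stands on the deck over rotor and shoe, at pump x = +30 mm, axes as the pump's. Two sprung noses snap over beads on its y sides and give way to a straight upward pull of 8 to 15 N; raise it 75 mm to clear the shoe's grip.
- guard_grip (a point): Centre of the guard's grip rib, 84 mm above the guard's underside. The rib is 12 mm thick along the guard's x, 70 mm long along its y, 28 mm high, standing up from the guard's top.
- shoe: Pressure shoe of the pump, an aluminium block 90 mm wide and 30 mm high on a slide, with a white curved face towards the rotor and an upright black grip on top. Origin: middle of its front lower edge, on the deck; axes as the pump's. Under the guard at the start.
- shoe_slide (a joint): How far the shoe is pulled out, m: 0 = sprung against the rotor (start), grows as it moves along the pump's -x, 0.025 = front edge on the engraved line, 0.034 = end stop. The spring pulls it back to 0 with 3 N at the start, 8 N at the line, 10 N at the stop.
- shoe_grip (a point): Centre of the shoe's black grip, 47 mm above the deck (132 mm above the bench), 15 mm behind the shoe's front edge. The grip is 12 mm thick along the pump's x and 44 mm long along its y; it stands from 30 to 62 mm above the deck, with nothing beside it above 31 mm once the guard is off.
- shoe_edge (a point): Middle of the shoe's front lower edge, the edge that has to come onto the line.
- load_line (a point): Middle of the engraved line on the pump's deck: a 2 mm wide dark line across the pump (along its y), 25 mm in front of the shoe's front edge at the start.
- tray_in (a point): Centre of the inner floor of the fixed shallow steel tray, 240 (x) x 180 (y) x 16 mm outside, 4 mm walls, floor 4 mm above the bench, rim 12 mm above the floor; axes as the tray's. Tray and pump stand side by side, either one on the left.
- bottle: Bystander: empty glass bottle with blue cap, 86 mm across, 180 mm tall, out at the left, beyond the beaker or box. Origin: centre of its underside.
- beaker: Bystander: glass beaker, 72 mm across, 95 mm tall, out at one side. Origin: centre of its underside.
- partsbox: Bystander: open white plastic box in two compartments, 100 x 75 x 40 mm, out at the other side. Origin: centre of its underside.
Not all that is in view belongs to the job. What is shaped like the guard but purple or turquoise is not meant.

How it is judged:
By the outcome, as a careful person would: the job done as asked, in the order asked, and still so for the second after the job is handed in, while the arm keeps its last pose, push and grip.
It also fails if it takes over 58 s, if anything falls off the work surface, if the arm or the gripper's body presses on something with over 40 N, if the wrist force passes 120 N, or if a joint passes its speed limit or range.

## Working session

There is one attempt and no reset: what is moved stays moved. The work goes in short steps, Python scripts to look and compute and a tool call to move; the robot and the scene stay as the last step left them, time stands still between calls to the robot, and variables do not carry over. Pictures are saved under pics/ and viewed, and the job is handed in when it is done.

Besides the shell and the picture viewer there is one more tool, called as name([rows], argument=value, ...), one row to a line, values as JSON. jog_arm: Moves the arm, as the interface text tells. Its arguments: {"type":"object","properties":{"commands":{"type":"array","items":{"type":"array","items":{"type":"number"}}},"fingers":{"type":"number"}},"required":["commands"]}

```bash
ls; mkdir -p pics; cat > h.py <<'E'
import numpy as np, cv2
from plant import get_obs, snapshot, close_job, hold_point_z
def K(s):
    h=s["image"].shape[0]; f=h/2/np.tan(np.radians(s["fov_y"])/2)
    return np.array([[f,0,s["cx"]],[0,f,s["cy"]],[0,0,1.]])
def snap(n):
    o=get_obs(); s=snapshot(n)
    if "mount" in s:
        from scipy.spatial.transform import Rotation as R
        T=np.eye(4);T[:3,:3]=R.from_euler('xyz',o["orientation"],degrees=True).as_matrix();T[:3,3]=o["tool_pos"]
        C=np.linalg.inv(T@np.array(s["mount"]));s["R"]=C[:3,:3];s["t"]=C[:3,3]
    else:
        s["R"]=cv2.Rodrigues(np.array(s["rvec"],float))[0];s["t"]=np.array(s["tvec"],float).ravel()
    s["K"]=K(s); return s
def save(s,n): cv2.imwrite("pics/"+n+".png",cv2.cvtColor(s["image"],cv2.COLOR_RGB2BGR))
def crop(s,n,u0,v0,u1,v1,k):
    im=cv2.cvtColor(s["image"],cv2.COLOR_RGB2BGR)[v0:v1,u0:u1]
    cv2.imwrite("pics/"+n+".png",cv2.resize(im,None,fx=k,fy=k,interpolation=cv2.INTER_CUBIC))
def ray(s,u,v):
    d=s["R"].T@np.linalg.solve(s["K"],[u,v,1.]);return -s["R"].T@s["t"],d
def onz(s,u,v,z):
    c,d=ray(s,u,v);return c+d*(z-c[2])/d[2]
def proj(s,p):
    q=s["K"]@(s["R"]@np.array(p)+s["t"]);return q[:2]/q[2]
def tri(s1,a,s2,b):
    c1,d1=ray(s1,*a);c2,d2=ray(s2,*b)
    d1/=np.linalg.norm(d1);d2/=np.linalg.norm(d2)
    m=np.linalg.lstsq(np.c_[d1,-d2],c2-c1,rcond=None)[0]
    p,q=c1+d1*m[0],c2+d2*m[1];return (p+q)/2,np.linalg.norm(p-q)
E
python3 - <<'E'
from h import *
import pickle
o=get_obs();print(o,hold_point_z)
for n in("side","top","wrist"):
    s=snap(n);save(s,n+"0");pickle.dump(s,open(n+"0.pkl","wb"));print(n,s["fov_y"],s["cx"],s["cy"],-s["R"].T@s["t"],s["R"])
E
```

```text
pics
{'clock': 0.0, 'joint_pos': array([-5.47118448e+01,  2.05906893e+01,  6.35257746e-01, -1.75789511e-02,
       -7.01374879e+01, -1.65077753e+01]), 'qvel': array([-0.08190295,  0.05096643,  0.06114698, -0.06210326,  0.0033191 ,
        0.12505294]), 'tau': array([ 2.63577949e-04, -5.82722068e+01,  2.93049306e+01,  6.99683994e+00,
        6.93411188e-03, -1.94066815e-04]), 'tool_pos': array([ 0.21712696, -0.63861763,  0.22565039]), 'orientation': array([ 1.79906215e+02, -1.05604673e-02, -1.61225598e+02]), 'force': array([-0.34286514,  0.63826818, -0.26426903]), 'moment': array([-0.02087707,  0.03400004,  0.0085367 ]), 'opening': 0.08759954128517976} 0.0188
side 50.63693496618138 278.23766948229326 215.6682417614702 [0.41982625 1.03188984 1.19151536] [[-0.99462827 -0.10130329 -0.02126594]
 [-0.05770446  0.71320791 -0.69857331]
 [ 0.08593481 -0.69359363 -0.71522241]]
top 49.179019741137516 274.25278951496375 205.23355766699973 [ 0.36847522 -0.00282756  1.58595254] [[ 0.01069996 -0.9999379  -0.00311461]
 [-0.99230841 -0.01023405 -0.12336649]
 [ 0.12332695  0.00441067 -0.99235629]]
wrist 60.53601403176147 277.75026935771837 216.24084296976716 [ 0.14406246 -0.66519776  0.38380418] [[-3.21337220e-01  9.46964726e-01  4.45967919e-04]
 [ 9.05936130e-01  3.07277637e-01  2.91307712e-01]
 [ 2.75721091e-01  9.40120287e-02 -9.56629300e-01]]
```

View pics/top0.png

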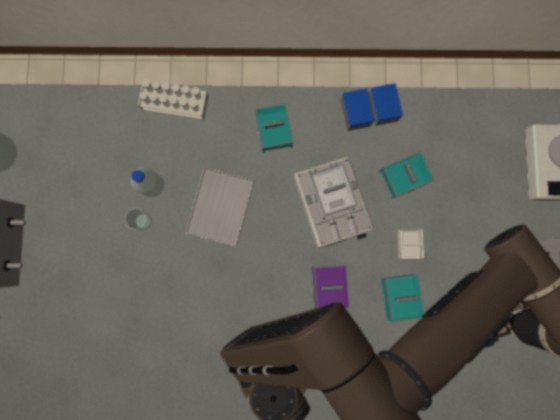

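View pics/side0.png

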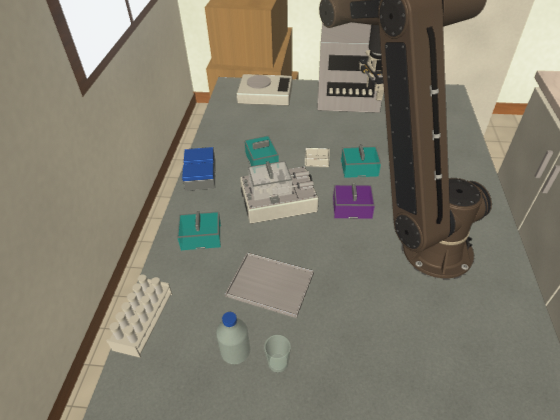

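View pics/wrist0.png

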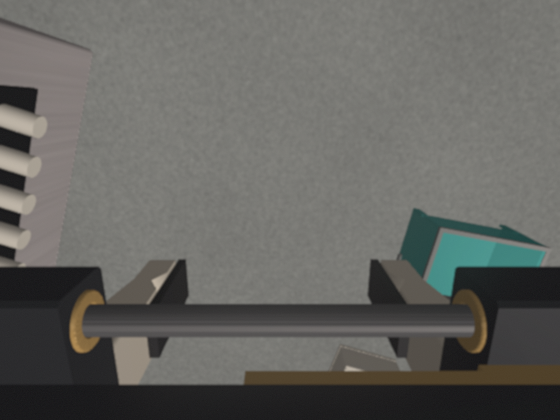

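The top view shows the pump at about (333,200) with the clear guard on it at (335,188), the tray at (220,207), the bottle at (145,180), the beaker at (138,219) and the parts box at (410,244). There are purple and turquoise decoys at (331,287), (403,298), (407,175) and (274,128). Only the clear one on the pump fits the description, so I'll enlarge it.

```bash
python3 - <<'E'
from h import *
import pickle
s=pickle.load(open("top0.pkl","rb"));crop(s,"top0c",280,145,390,255,7)
crop(s,"top0t",170,155,270,255,6)
s=pickle.load(open("side0.pkl","rb"));crop(s,"side0c",225,145,335,230,7)
E
```

```text
(no output)
```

View pics/top0c.png

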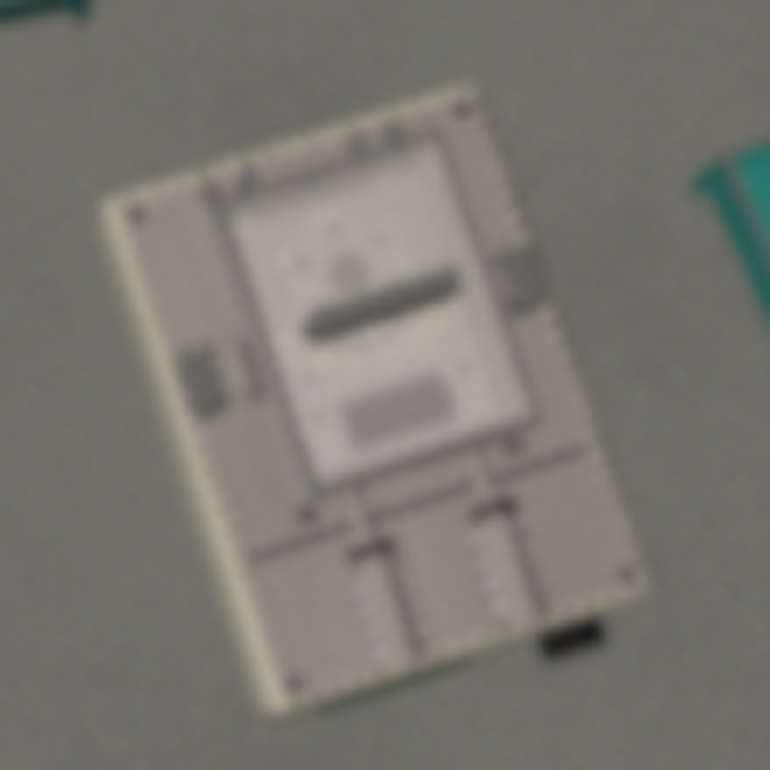

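View pics/side0c.png

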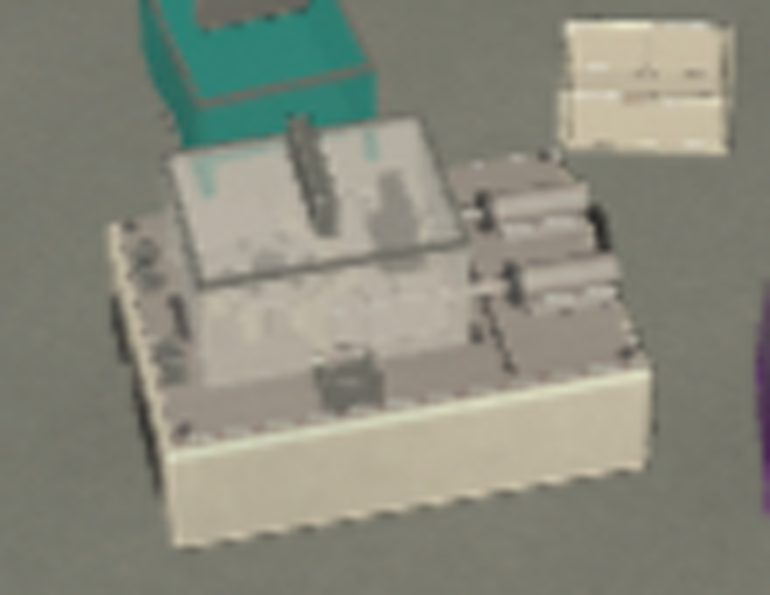

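View pics/top0t.png

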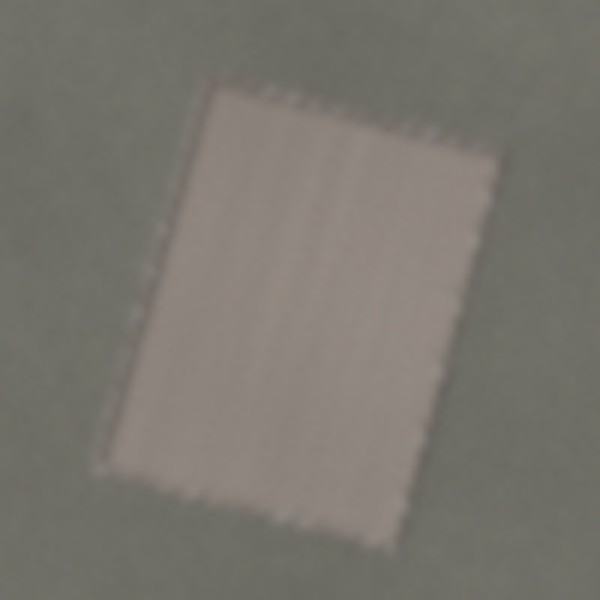

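The crop confirms it. The clear guard sits over the rotor and shoe with a dark rib from about (324,192) to (345,185). The engraved line, spring barrels and shoe side face the robot. Next I'll cast rays to measure it.

```bash
python3 - <<'E'
from h import *
import pickle
t=pickle.load(open("top0.pkl","rb"));s=pickle.load(open("side0.pkl","rb"))
C=lambda p,o,k:(np.array(p)-(k-1)/2)/k+o   # resize centre
def T(p): return C(p,np.array([280,145]),7)
def S(p): return C(p,np.array([225,145]),7)
np.set_printoptions(precision=4,suppress=True)
def rect(name,pts,z,f=T,im=t):
    P=[onz(im,*f(p),z) for p in pts];print(name,*[p[:2] for p in P],"c",np.mean(P,0)[:2])
    for i in range(len(P)):
        d=P[(i+1)%len(P)]-P[i];print("   len %.4f ang %.2f"%(np.hypot(*d[:2]),np.degrees(np.arctan2(d[1],d[0]))))
rect("deck",[(127,195),(470,92),(645,585),(283,708)],.085)
rect("guardtop",[(233,207),(430,143),(530,418),(320,485)],.155)
rect("rib",[(308,332),(460,280)],.183)
rect("line",[(250,555),(585,450)],.085)
rect("ribside",[(302,122),(323,230)],.183,S,s)
a=T((384,306));b=S((312,178));print("ribtri",tri(t,a,s,b))
Tt=lambda p:C(p,np.array([170,155]),6)
rect("tray rim",[(210,82),(500,152),(395,550),(105,472)],.016,Tt)
E
```

```text
deck [ 0.6657 -0.073 ] [ 0.7173 -0.2363] [ 0.4827 -0.316 ] [ 0.4236 -0.1467] c [ 0.5723 -0.193 ]
   len 0.1712 ang -72.47
   len 0.2477 ang -161.23
   len 0.1793 ang 109.25
   len 0.2531 ang 16.93
guardtop [ 0.6468 -0.1177] [ 0.6772 -0.207 ] [ 0.5519 -0.251 ] [ 0.5207 -0.1567] c [ 0.5992 -0.1831]
   len 0.0944 ang -71.20
   len 0.1328 ang -160.67
   len 0.0993 ang 108.31
   len 0.1320 ang 17.18
rib [ 0.5856 -0.1486] [ 0.6096 -0.2159] c [ 0.5976 -0.1822]
   len 0.0714 ang -70.40
   len 0.0714 ang 109.60
line [ 0.4949 -0.1313] [ 0.546  -0.2888] c [ 0.5204 -0.2101]
   len 0.1655 ang -72.01
   len 0.1655 ang 107.99
ribside [ 0.6062 -0.2121] [ 0.5858 -0.1286] c [ 0.596  -0.1703]
   len 0.0860 ang 103.72
   len 0.0860 ang -76.28
ribtri (array([ 0.599 , -0.1839,  0.1697]), np.float64(0.0015016346537711643))
tray rim [0.6909 0.2483] [0.6514 0.0792] [0.4213 0.1351] [0.4639 0.3015] c [0.5569 0.191 ]
   len 0.1736 ang -103.16
   len 0.2368 ang 166.34
   len 0.1718 ang 75.65
   len 0.2332 ang -13.20
```

The measurements agree with the given sizes: pump yaw about 18.3°, guard centre (0.598, -0.183), tray centre (0.557, 0.191) at yaw about -13.4°. I'll move above the guard, turning the tool +89° so the jaws close along pump x, and then look with the wrist camera.

jog_arm([
  [19,22.8,4,4.5],
  [19,22.8,4,4.5],
  [19,22.8,4,4.5],
  [19,22.8,4,4.5],
  [19,22.8,4,4.5],
  [19,22.8,4,4.5],
  [19,22.8,4,4.5],
  [19,22.8,4,4.5],
  [19,22.8,4,4.5],
  [19,22.8,4,4.5],
], fingers=87)

```text
clock: 0.98
tool_pos: [0.4079, -0.4097, 0.2666]
orientation: [180.0, 0.0, -116.0]
force: [1.2, -0.5, -0.2]
opening: 0.0867
```

jog_arm([
  [19,22.8,4,4.5],
  [19,22.8,4,4.5],
  [19,22.8,4,4.5],
  [19,22.8,4,4.5],
  [19,22.8,4,4.5],
  [19,22.8,4,4.5],
  [19,22.8,4,4.5],
  [19,22.8,4,4.5],
  [19,22.8,4,4.5],
  [19,22.8,4,4.5],
])

```text
clock: 1.82
tool_pos: [0.5979, -0.1817, 0.3066]
orientation: [180.0, 0.0, -71.0]
force: [0.5, -0.5, 0.1]
opening: 0.087
```

```bash
python3 - <<'E'
from h import *
import pickle
o=get_obs();print(o["clock"],o["tool_pos"],o["orientation"],o["joint_pos"],o["force"])
s=snap("wrist");save(s,"wrist1");pickle.dump(s,open("wrist1.pkl","wb"))
E
```

```text
1.8167 [ 0.59789966 -0.18168933  0.306598  ] [ 1.79983283e+02  1.19046916e-02 -7.09891157e+01] [ 9.67534276e-01  1.36451029e+01  1.34513040e+00 -6.28519255e-03
 -7.77196098e+01  1.80446897e+01] [ 0.48034979 -0.45092088  0.07386883]
```

View pics/wrist1.png

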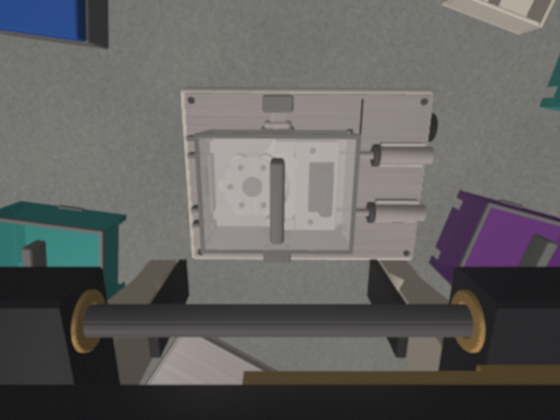

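The wrist view shows the clear guard with its rib from about (277,160) to (277,243), the deck corners at (183,92), (432,92), (413,260) and (193,262), and the line at x≈362. Jaw direction matches pump x.

```bash
python3 - <<'E'
from h import *
import pickle
s=pickle.load(open("wrist1.pkl","rb"));crop(s,"wrist1c",175,80,445,270,2.9)
im=s["image"].astype(int);g=im.sum(2)/3
for v in (165,180,200,220,238): print(v,[int(x) for x in g[v,264:294]])
for n,a,b,z in [("deckL",(183,92),(193,262),.085),("deckR",(432,92),(413,260),.085),("deckfar",(183,92),(432,92),.085),("decknear",(193,262),(413,260),.085)]:
    p,q=onz(s,*a,z),onz(s,*b,z);d=q-p;print(n,p[:2],q[:2],np.hypot(*d[:2]),np.degrees(np.arctan2(d[1],d[0])))
E
```

```text
165 [155, 163, 170, 173, 169, 152, 125, 107, 105, 105, 105, 104, 103, 102, 102, 102, 101, 97, 89, 85, 112, 153, 174, 176, 176, 175, 175, 175, 176, 175]
180 [172, 172, 172, 172, 168, 152, 126, 111, 111, 112, 111, 110, 110, 109, 108, 108, 105, 100, 92, 88, 112, 144, 162, 167, 168, 172, 175, 175, 175, 175]
200 [173, 172, 173, 173, 169, 152, 125, 111, 111, 112, 112, 110, 111, 109, 110, 107, 106, 99, 89, 89, 113, 141, 161, 170, 175, 175, 174, 175, 175, 175]
220 [164, 165, 167, 171, 170, 154, 127, 112, 111, 113, 112, 112, 111, 109, 108, 108, 105, 97, 86, 94, 128, 157, 168, 168, 168, 168, 169, 169, 169, 165]
238 [142, 141, 141, 142, 139, 129, 113, 107, 110, 113, 114, 112, 110, 109, 107, 107, 104, 95, 84, 93, 122, 138, 141, 140, 139, 139, 140, 141, 141, 141]
deckL [ 0.71927933 -0.24006381] [ 0.66179023 -0.06481727] 0.1844352006221478 108.16192106480972
deckR [ 0.48429156 -0.32089532] [ 0.42425324 -0.14913746] 0.18194878815907953 109.26718077145576
deckfar [ 0.71927933 -0.24006381] [ 0.48429156 -0.32089532] 0.24850147596316874 -161.01771542885066
decknear [ 0.66179023 -0.06481727] [ 0.42425324 -0.14913746] 0.2520589513272322 -160.45630346765134
```

View pics/wrist1c.png

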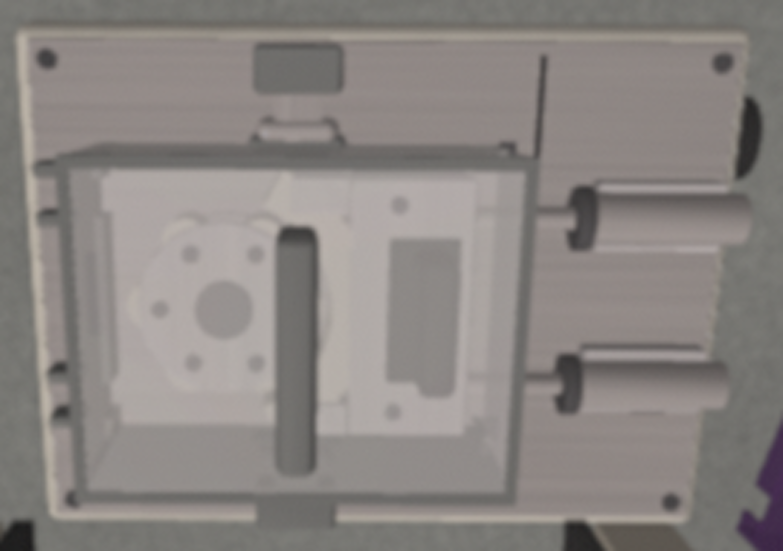

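```bash
python3 - <<'E'
from h import *
import pickle
s=pickle.load(open("wrist1.pkl","rb"))
a,b=onz(s,276.3,159.5,.183),onz(s,276.6,242.8,.183)
print(a,b,(a+b)/2,np.hypot(*(b-a)[:2]),np.degrees(np.arctan2(*(b-a)[1::-1])))
for u,v in((270,200),(282.5,200)):print(onz(s,u,v,.183))
print(s["R"].T@[1,0,0])
# line in full px: crop (544,56)->(536,155)
C=lambda p:((np.array(p)-.95)/2.9+[175,80])
a,b=onz(s,*C((545,56)),.085),onz(s,*C((538,155)),.085);print("line",a,b,np.degrees(np.arctan2(*(b-a)[1::-1])))
pc=np.array([.5724,-.1937]);x=np.array([np.cos(np.radians(19)),np.sin(np.radians(19))])
print("line pump x",(a[:2]-pc)@x,(b[:2]-pc)@x)
E
```

```text
[ 0.61353873 -0.21982305  0.183     ] [ 0.59076801 -0.15414579  0.183     ] [ 0.60215337 -0.18698442  0.183     ] 0.06951264295651602 109.12175154415533
[ 0.60778059 -0.18733713  0.183     ]
[ 0.59824257 -0.19061754  0.183     ]
[-9.45621130e-01 -3.25270123e-01  1.58891688e-04]
line [ 0.54720279 -0.2922466   0.085     ] [ 0.53650711 -0.26055149  0.085     ] 108.64723357549346
line pump x -0.05590806611855911 -0.055702111019622226
```

The rib length of 69.5 mm and yaw of 19.1° fit the description. The three position estimates agree within 4 mm, so I'll use (0.6015, -0.1855). Now I'll descend and close.

jog_arm([
  [3.5,-4,-10,0.1],
  [0,0,-20,0],
  [0,0,-20,0],
  [0,0,-20,0],
  [0,0,-20,0],
  [0,0,-20,0],
  [0,0,-16,0],
  [0,0,-11,0],
  [0,0,-6,0],
  [0,0,-3,0],
], fingers=50)

```text
clock: 2.7
tool_pos: [0.6002, -0.1874, 0.1595]
orientation: [179.9, 0.0, -71.2]
force: [0.2, -0.6, 0.3]
opening: 0.0505
```

jog_arm([
  [0,0,0,0],
  [0,0,0,0],
  [0,0,0,0],
  [0,0,0,0],
  [0,0,0,0],
  [0,0,0,0],
  [0,0,0,0],
  [0,0,0,0],
  [0,0,0,0],
  [0,0,0,0],
], fingers=0)

```text
clock: 3.53
tool_pos: [0.6009, -0.187, 0.1609]
orientation: [-180.0, -0.0, -71.1]
force: [-0.5, 1.1, 3.4]
opening: 0.0119
```

```bash
python3 - <<'E'
from h import *
o=get_obs();print(o["clock"],o["tool_pos"],o["orientation"],o["opening"],o["force"],o["moment"])
s=snap("wrist");save(s,"wrist2")
E
```

```text
3.5333 [ 0.60088675 -0.18704605  0.16088978] [-1.79984683e+02 -1.17174230e-02 -7.11102384e+01] 0.011922638684091954 [-0.46997112  1.0537718   3.43451318] [ 0.2769233   0.51988798 -0.0431036 ]
```

View pics/wrist2.png

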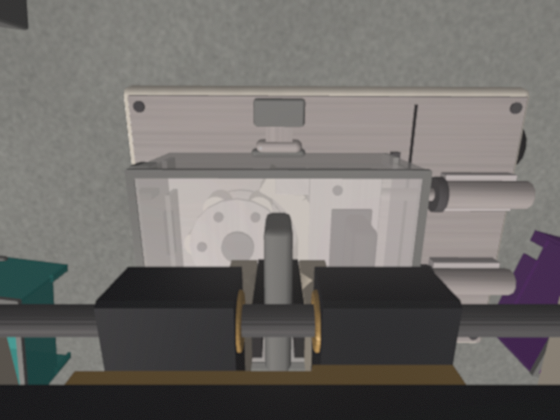

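The opening is 11.9 mm, so the rib is gripped and centred. Now a straight upward pull.

jog_arm([
  [0,0,2,0],
  [0,0,2,0],
  [0,0,2,0],
  [0,0,2,0],
  [0,0,2,0],
  [0,0,2,0],
  [0,0,2,0],
  [0,0,3,0],
  [0,0,3,0],
  [0,0,3,0],
])

```text
clock: 4.42
tool_pos: [0.6009, -0.1871, 0.1842]
orientation: [-180.0, -0.0, -71.1]
force: [0.3, -0.3, -1.7]
opening: 0.0117
```

jog_arm([
  [0,0,5,0],
  [0,0,8,0],
  [0,0,10,0],
  [0,0,12,0],
  [0,0,12,0],
  [0,0,12,0],
  [0,0,12,0],
  [0,0,12,0],
  [0,0,8,0],
  [0,0,4,0],
])

```text
clock: 5.25
tool_pos: [0.6013, -0.1871, 0.2806]
orientation: [-179.9, -0.1, -71.1]
force: [-0.3, 0.5, -2.3]
opening: 0.0118
```

```bash
python3 - <<'E'
from h import *
import pickle
o=get_obs();print(o["clock"],o["tool_pos"],o["orientation"],o["opening"],o["force"],o["moment"])
s=snap("wrist");save(s,"wrist3");pickle.dump(s,open("wrist3.pkl","wb"))
s=snap("side");pickle.dump(s,open("side3.pkl","wb"));crop(s,"side3c",210,90,350,230,5)
E
```

```text
5.25 [ 0.60131343 -0.1871456   0.28059101] [-1.79881916e+02 -5.79401694e-02 -7.11143791e+01] 0.011779935968699418 [-0.27016032  0.5176368  -2.25232078] [-0.0004633   0.08888346 -0.00728385]
```

View pics/wrist3.png

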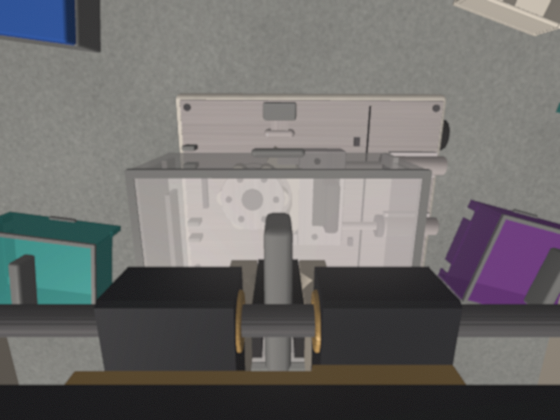

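View pics/side3c.png

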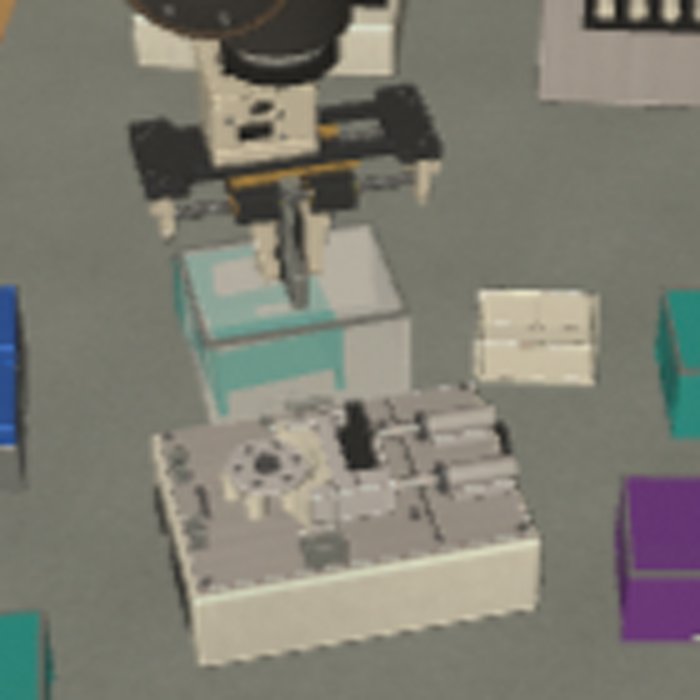

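The guard is free and unmoved in the grip, with a load of about 2 N and the same edges in the wrist view. Before carrying it I'll check the tray in the side view.

```bash
python3 - <<'E'
from h import *
import pickle
for n,z in(("side3",.016),("top0",.016)):
    s=pickle.load(open(n+".pkl","rb"));im=s["image"]
    c=proj(s,[.557,.191,.005]).astype(int)
    hsv=cv2.cvtColor(im,cv2.COLOR_RGB2HSV)
    f=im.astype(int);m=((f[...,0]-f[...,1])>5).astype(np.uint8)*255
    m=cv2.morphologyEx(m,cv2.MORPH_OPEN,np.ones((3,3),np.uint8))
    cs,_=cv2.findContours(m,cv2.RETR_EXTERNAL,cv2.CHAIN_APPROX_NONE)
    for k in cs:
        if cv2.contourArea(k)>800 and cv2.pointPolygonTest(k,(float(c[0]),float(c[1])),False)>0:
            h=cv2.convexHull(k)
            P=np.array([onz(s,*p[0].astype(float),z)[:2] for p in h])
            r=cv2.minAreaRect((P*1000).astype(np.float32));print(n,c,cv2.contourArea(k),r)
s=pickle.load(open("top0.pkl","rb"))
print("bottle cap",onz(s,138,176,.18),"beaker",onz(s,138,219,.05))
E
```

```text
side3 [270 283] 3101.5 ((558.900390625, 196.6349639892578), (184.85366821289062, 239.4904022216797), 76.15689849853516)
top0 [220 206] 3389.5 ((558.3885498046875, 192.05906677246094), (177.86447143554688, 238.8323211669922), 75.9338150024414)
bottle cap [0.63058109 0.42879696 0.18      ] beaker [0.50797687 0.46174913 0.05      ]
```

The tray is at (0.5585, 0.193), yaw -14°, and its size matches. Now I'll carry the guard over.

jog_arm([
  [-1,8,0,-0.8],
  [-2,14,0,-1.5],
  [-2.3,20,0,-1.8],
  [-2.3,22,0,-1.8],
  [-2.4,22,0,-1.8],
  [-2.4,22,0,-1.8],
  [-2.4,22,0,-1.8],
  [-2.4,22,0,-1.8],
  [-2.4,22,0,-1.8],
  [-2.4,22,0,-1.8],
])

```text
clock: 6.18
tool_pos: [0.5781, 0.01, 0.2777]
orientation: [179.9, -0.0, -87.9]
force: [-1.1, -0.0, -1.8]
opening: 0.0117
```

jog_arm([
  [-2.4,22,0,-1.8],
  [-2.4,22,0,-1.8],
  [-2.4,22,0,-1.8],
  [-2.4,22,-4,-1.8],
  [-2.4,22,-8,-1.8],
  [-2.4,22,-12,-1.8],
  [-2.4,22,-14,-1.8],
  [-2,16,-14,-1.5],
  [-1.5,10,-14,-1],
  [-0.7,4,-14,-1.2],
])

```text
clock: 7.02
tool_pos: [0.5571, 0.1943, 0.197]
orientation: [179.9, -0.0, -104.1]
force: [0.8, -0.8, -1.9]
opening: 0.0121
```

```bash
python3 - <<'E'
from h import *
import pickle
o=get_obs();print(o["clock"],o["tool_pos"],o["orientation"],o["opening"],o["force"],o["moment"])
s=snap("side");pickle.dump(s,open("side4.pkl","wb"));crop(s,"side4c",190,190,360,330,4.5)
E
```

```text
7.0167 [0.55711572 0.19430512 0.19700717] [ 1.79944175e+02 -3.89175156e-02 -1.04096758e+02] 0.012124289813905864 [ 0.78267605 -0.79406306 -1.93783656] [-0.03636705  0.06070158  0.0453602 ]
```

View pics/side4c.png

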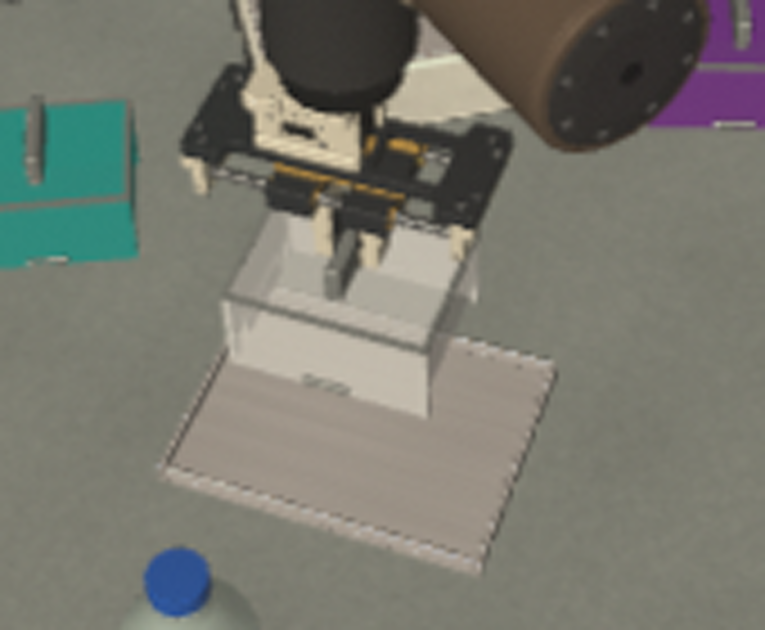

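The guard is level over the tray and its sides are parallel to the tray's. I'll lower it, slowing near the floor.

jog_arm([
  [0,0,-10,0],
  [0,0,-14,0],
  [0,0,-16,0],
  [0,0,-16,0],
  [0,0,-16,0],
  [0,0,-14,0],
  [0,0,-10,0],
  [0,0,-6,0],
  [0,0,-3,0],
  [0,0,-2,0],
])

```text
clock: 7.9
tool_pos: [0.5581, 0.1928, 0.0916]
orientation: [-180.0, 0.0, -104.1]
force: [-0.2, 0.1, -1.8]
opening: 0.0118
```

jog_arm([
  [0,0,-1,0],
  [0,0,-1,0],
  [0,0,-1,0],
  [0,0,-1,0],
  [0,0,-1,0],
  [0,0,-1,0],
  [0,0,-1,0],
  [0,0,-0.5,0],
  [0,0,0,0],
  [0,0,0,0],
])

```text
clock: 8.73
tool_pos: [0.5578, 0.1929, 0.084]
orientation: [180.0, -0.0, -104.1]
force: [-0.2, 0.5, -0.5]
opening: 0.0119
```

jog_arm([
  [0,0,-0.5,0],
  [0,0,-0.5,0],
  [0,0,-0.5,0],
  [0,0,-0.5,0],
  [0,0,-0.5,0],
  [0,0,-0.5,0],
  [0,0,0,0],
  [0,0,0,0],
  [0,0,0,0],
  [0,0,0,0],
])

```text
clock: 9.57
tool_pos: [0.5578, 0.193, 0.0811]
orientation: [-180.0, 0.0, -104.1]
force: [0.7, -1.4, -2.0]
opening: 0.0117
```

```bash
python3 - <<'E'
from h import *
for i in range(3):
    o=get_obs();print(o["clock"],o["tool_pos"],o["opening"],o["force"],o["moment"])
s=snap("side");crop(s,"side5c",190,190,360,330,4.5)
o=get_obs();print(o["clock"],o["force"])
E
```

```text
9.5667 [0.55783397 0.19297836 0.08108711] 0.011654356482474216 [ 0.69559373 -1.36456194 -2.01556504] [0.0183332  0.04038017 0.02710849]
9.5667 [0.55783397 0.19297836 0.08108711] 0.011654356482474216 [ 0.69559373 -1.36456194 -2.01556504] [0.0183332  0.04038017 0.02710849]
9.5667 [0.55783397 0.19297836 0.08108711] 0.011654356482474216 [ 0.69559373 -1.36456194 -2.01556504] [0.0183332  0.04038017 0.02710849]
9.6167 [ 0.45872124  0.33751462 -2.06064353]
```

View pics/side5c.png

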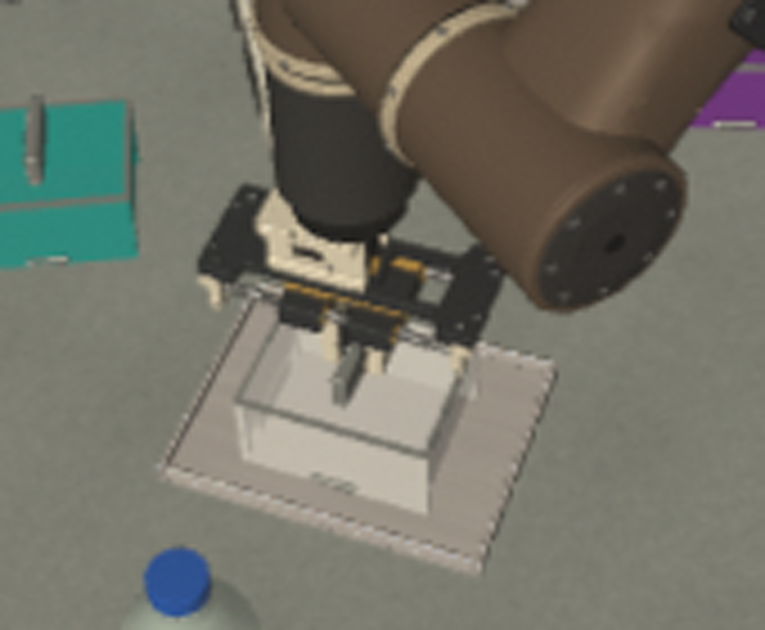

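Full weight is still on the gripper, so the guard isn't touching yet. I'll continue slowly.

jog_arm([
  [0,0,-0.4,0],
  [0,0,-0.4,0],
  [0,0,-0.4,0],
  [0,0,-0.4,0],
  [0,0,-0.4,0],
  [0,0,0,0],
  [0,0,0,0],
  [0,0,0,0],
  [0,0,0,0],
  [0,0,0,0],
])

```text
clock: 10.45
tool_pos: [0.5578, 0.1929, 0.0799]
orientation: [-180.0, 0.0, -104.1]
force: [-3.2, -0.6, 5.8]
opening: 0.0115
```

Contact: the force went from -2 to +5.8 N at the expected height. I'll relieve the push and open.

jog_arm([
  [0,0,0.3,0],
  [0,0,0.2,0],
  [0,0,0,0],
  [0,0,0,0],
  [0,0,0,0],
  [0,0,0,0],
  [0,0,0,0],
  [0,0,0,0],
  [0,0,0,0],
  [0,0,0,0],
])

```text
clock: 11.28
tool_pos: [0.5578, 0.1929, 0.0799]
orientation: [-180.0, -0.0, -104.1]
force: [-3.6, -1.1, 4.8]
opening: 0.012
```

jog_arm([
  [0,0,0,0],
  [0,0,0,0],
  [0,0,0,0],
  [0,0,0,0],
  [0,0,0,0],
  [0,0,0,0],
  [0,0,0,0],
  [0,0,0,0],
  [0,0,0,0],
  [0,0,0,0],
], fingers=50)

```text
clock: 12.12
tool_pos: [0.5578, 0.193, 0.0796]
orientation: [-180.0, 0.0, -104.1]
force: [-0.6, -0.4, -1.3]
opening: 0.05
```

jog_arm([
  [0,0,3,0],
  [0,0,6,0],
  [0,0,10,0],
  [0,0,16,0],
  [0,0,22,0],
  [0,0,26,0],
  [0,0,30,0],
  [0,0,30,0],
  [0,0,25,0],
  [0,0,15,0],
])

```text
clock: 12.95
tool_pos: [0.5588, 0.1932, 0.2675]
orientation: [-179.8, 0.2, -104.1]
force: [0.4, 0.8, 0.4]
opening: 0.05
```

```bash
python3 - <<'E'
from h import *
o=get_obs();print(o["clock"],o["tool_pos"],o["orientation"],o["opening"],o["force"],o["moment"])
s=snap("side");crop(s,"side6c",190,190,360,330,4.5)
s=snap("wrist");save(s,"wrist6")
import pickle;pickle.dump(s,open("wrist6.pkl","wb"))
E
```

```text
12.95 [0.55875408 0.19321752 0.26747132] [-179.7685915     0.20211985 -104.09917952] 0.04995709063377374 [0.44389001 0.77710648 0.4132985 ] [ 0.05985584  0.01781322 -0.00434549]
```

View pics/side6c.png

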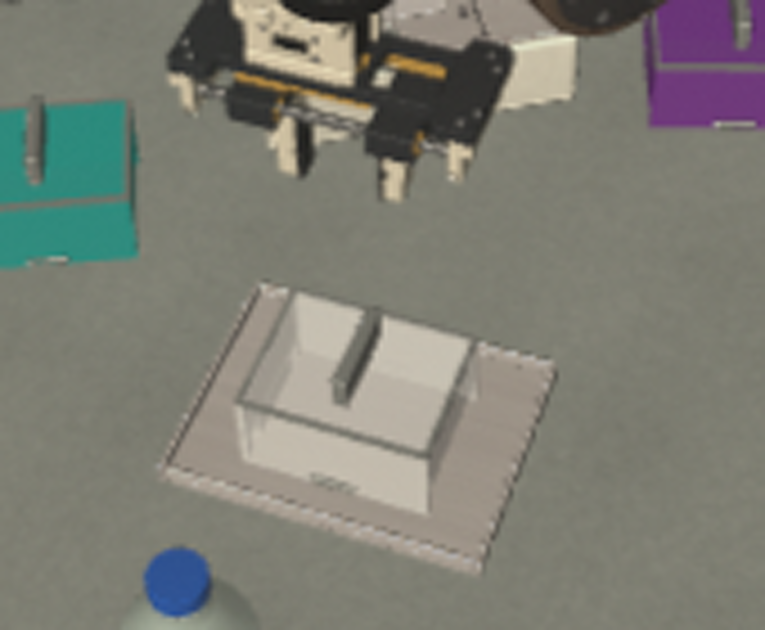

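View pics/wrist6.png

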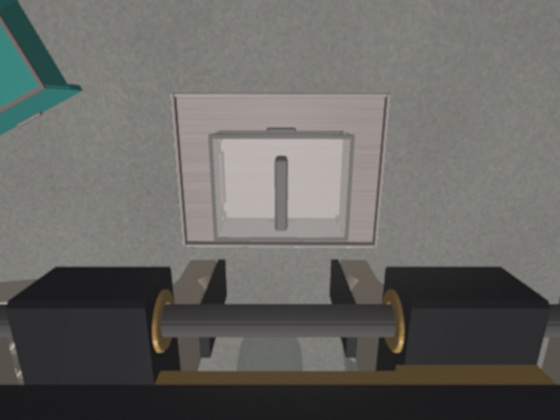

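The guard stands flat and upright in the tray, centred and clear of the walls. Next I'll go above the shoe grip.

jog_arm([
  [0,-10,2,1],
  [0,-16,2,1.5],
  [0,-21,2,1.7],
  [0,-22,2,1.8],
  [0,-22,2,1.8],
  [0,-22,2,1.8],
  [0,-22,2,1.8],
  [0,-22,2,1.8],
  [0,-22,2,1.8],
  [0,-22,2,1.8],
], fingers=50)

```text
clock: 13.88
tool_pos: [0.5573, -0.0092, 0.2829]
orientation: [180.0, 0.0, -87.2]
force: [1.1, -0.7, 1.0]
opening: 0.05
```

jog_arm([
  [0,-22,0,1.8],
  [0,-22,0,1.8],
  [0,-22,0,1.8],
  [0,-22,0,1.8],
  [0,-22,0,1.8],
  [0,-22,0,1.8],
  [0,-22,0,1.8],
  [0,-20,0,1.8],
  [0,-12,0,1.2],
  [0,-6,0,0.6],
])

```text
clock: 14.72
tool_pos: [0.5573, -0.2015, 0.2825]
orientation: [180.0, 0.0, -71.1]
force: [0.2, 0.6, 0.4]
opening: 0.05
```

```bash
python3 - <<'E'
from h import *
o=get_obs();print(o["clock"],o["tool_pos"],o["orientation"],o["opening"],o["force"],o["moment"])
s=snap("wrist");save(s,"wrist7");crop(s,"wrist7c",150,80,410,270,3)
import pickle;pickle.dump(s,open("wrist7.pkl","wb"))
E
```

```text
14.7167 [ 0.55729151 -0.2015174   0.28253921] [ 1.79971811e+02  5.91295468e-03 -7.11405976e+01] 0.04999089683818678 [0.17619515 0.64463783 0.3589296 ] [ 0.04796557  0.12591147 -0.03426561]
```

View pics/wrist7c.png

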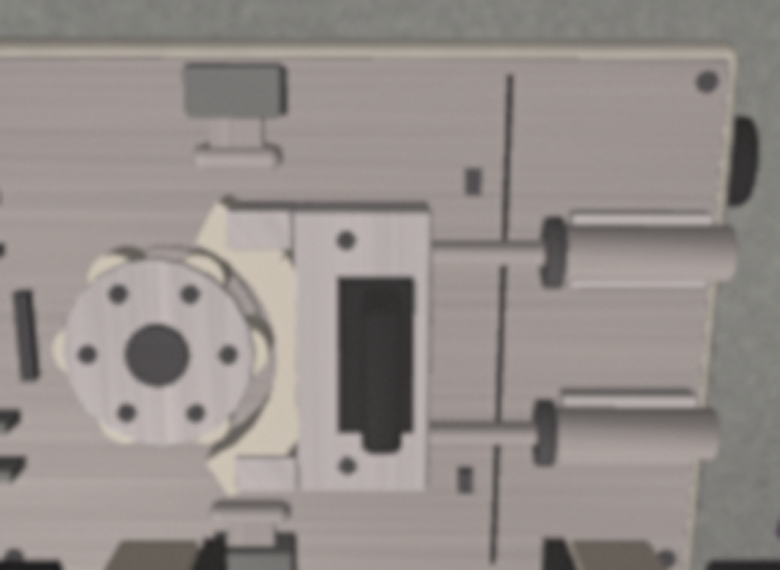

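The shoe grip is clear at about (278,200) in the full picture, with the line at u≈317 and the shoe front edge at u≈292. I'll enhance the dark grip to find its top.

```bash
python3 - <<'E'
from h import *
import pickle
s=pickle.load(open("wrist7.pkl","rb"))
im=cv2.cvtColor(s["image"],cv2.COLOR_RGB2BGR)[165:240,250:305]
im=np.clip(im.astype(float)*4-60,0,255).astype(np.uint8)
cv2.imwrite("pics/grip7.png",cv2.resize(im,None,fx=10,fy=8,interpolation=cv2.INTER_CUBIC))
E
```

```text
(no output)
```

View pics/grip7.png

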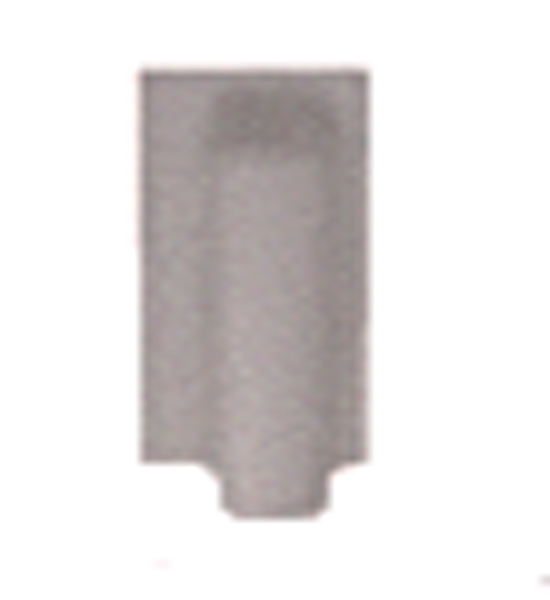

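```bash
python3 - <<'E'
from h import *
import pickle
s=pickle.load(open("wrist7.pkl","rb"))
a,b=onz(s,276.9,184,.147),onz(s,277,229.2,.147);print("grip",a,b,(a+b)/2,np.linalg.norm(b-a),np.degrees(np.arctan2(*(b-a)[1::-1])))
a_,b_=onz(s,271.5,205,.147),onz(s,282.2,205,.147);print("thick",np.linalg.norm(a_-b_),(a_+b_)/2)
g=(a+b)/2
C=lambda p:((np.array(p)-1)/3+[150,80])
l1,l2=onz(s,*C((510,75)),.085),onz(s,*C((493,560)),.085);d=l2-l1;print("line",l1,l2,np.degrees(np.arctan2(d[1],d[0])))
n=np.array([d[1],-d[0],0])/np.linalg.norm(d);print("n",n)
e=onz(s,*C((428.5,350)),.115)
print("grip->line along x",(g-l1)@n,"front top edge->line",(e-l1)@n)
E
```

```text
grip [ 0.56532305 -0.21907693  0.147     ] [ 0.5524718  -0.18157509  0.147     ] [ 0.55889742 -0.20032601  0.147     ] 0.03964268676372082 108.91572031520079
thick 0.009037614661540024 [ 0.55955016 -0.20197953  0.147     ]
line [ 0.54760806 -0.29196735  0.085     ] [ 0.49431578 -0.13421602  0.085     ] 108.66623436744307
n [0.94739906 0.32005472 0.        ]
grip->line along x 0.04002577372775886 front top edge->line 0.025625431160017413
```

The grip is 40.0 mm from the line (40 expected) and the front edge 25.6 mm from it (25 expected), so these agree. Descending to TCP z=0.120.

jog_arm([
  [1.8,1,-10,0],
  [0,0,-18,0],
  [0,0,-22,0],
  [0,0,-22,0],
  [0,0,-22,0],
  [0,0,-22,0],
  [0,0,-18,0],
  [0,0,-12,0],
  [0,0,-8,0],
  [0,0,-5,0],
], fingers=36)

```text
clock: 15.6
tool_pos: [0.5591, -0.1981, 0.1221]
orientation: [179.9, 0.0, -71.1]
force: [-0.0, 0.5, -0.0]
opening: 0.0361
```

jog_arm([
  [0,0,-2,0],
  [0,0,-1,0],
  [0,0,-0.5,0],
  [0,0,0,0],
  [0,0,0,0],
  [0,0,0,0],
  [0,0,0,0],
  [0,0,0,0],
  [0,0,0,0],
  [0,0,0,0],
])

```text
clock: 16.43
tool_pos: [0.5596, -0.1991, 0.1201]
orientation: [-180.0, -0.0, -71.1]
force: [-0.1, -0.3, 0.1]
opening: 0.0358
```

jog_arm([
  [0,0,0,0],
  [0,0,0,0],
  [0,0,0,0],
  [0,0,0,0],
  [0,0,0,0],
  [0,0,0,0],
  [0,0,0,0],
  [0,0,0,0],
  [0,0,0,0],
  [0,0,0,0],
], fingers=0)

```text
clock: 17.27
tool_pos: [0.5575, -0.1997, 0.12]
orientation: [179.8, 0.0, -71.2]
force: [-6.8, -2.0, 3.6]
opening: 0.012
```

```bash
python3 - <<'E'
from h import *
o=get_obs();print(o["clock"],o["tool_pos"],o["orientation"],o["opening"],o["force"],o["moment"])
s=snap("wrist");save(s,"wrist8")
import pickle;pickle.dump(s,open("wrist8.pkl","wb"))
s=snap("side");crop(s,"side8c",210,130,340,230,6);pickle.dump(s,open("side8.pkl","wb"))
E
```

```text
17.2667 [ 0.55746388 -0.19974395  0.11996674] [ 1.79786318e+02  4.22698195e-02 -7.11554451e+01] 0.01200897197528509 [-6.84662081 -2.01753283  3.62028704] [-0.88019208  2.33842129 -0.03672217]
```

View pics/wrist8.png

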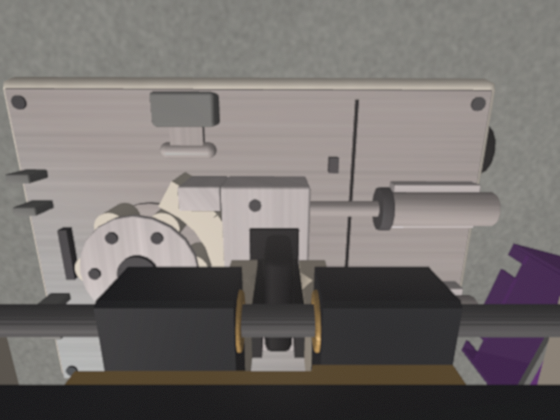

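View pics/side8c.png

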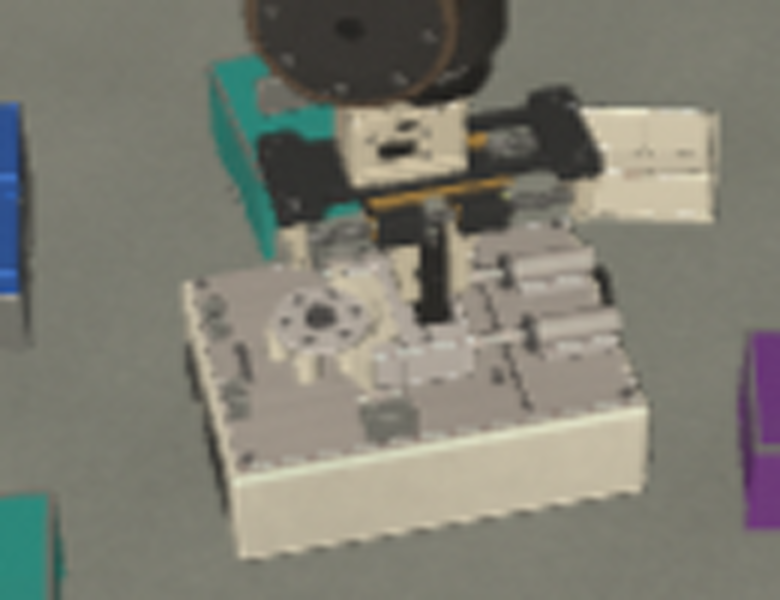

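The grip is held at an opening of 12.0 mm. The tool self-centred 2 mm onto it with the shoe still at 0. Now I'll pull along pump -x, direction (-0.946, -0.324), starting with about 24 mm commanded.

jog_arm([
  [-1.9,-0.65,0,0],
  [-2.4,-0.8,0,0],
  [-2.4,-0.8,0,0],
  [-2.4,-0.8,0,0],
  [-2.4,-0.8,0,0],
  [-2.4,-0.8,0,0],
  [-2.4,-0.8,0,0],
  [-2.4,-0.8,0,0],
  [-2.4,-0.8,0,0],
  [-1.9,-0.65,0,0],
])

```text
clock: 18.2
tool_pos: [0.5377, -0.2065, 0.12]
orientation: [-179.9, -0.0, -71.1]
force: [8.4, 1.6, -6.1]
opening: 0.0116
```

jog_arm([
  [0,0,0,0],
  [0,0,0,0],
  [0,0,0,0],
  [0,0,0,0],
  [0,0,0,0],
  [0,0,0,0],
  [0,0,0,0],
  [0,0,0,0],
  [0,0,0,0],
  [0,0,0,0],
])

```text
clock: 19.03
tool_pos: [0.5377, -0.2065, 0.12]
orientation: [-179.9, -0.0, -71.1]
force: [6.7, 1.4, -5.8]
opening: 0.0121
```

```bash
python3 - <<'E'
from h import *
o=get_obs();print(o["clock"],o["tool_pos"],o["orientation"],o["opening"],o["force"],o["moment"])
print("disp",(np.array([.5575,-.1997])-o["tool_pos"][:2])@[.946,.324])
s=snap("wrist");crop(s,"wrist9c",200,80,390,280,4)
import pickle;pickle.dump(s,open("wrist9.pkl","wb"))
s=pickle.load(open("wrist8.pkl","rb"));crop(s,"wrist8c",200,80,390,280,4)
E
```

```text
19.0333 [ 0.53767225 -0.20647238  0.12002384] [-1.79887789e+02 -2.75103347e-02 -7.11040538e+01] 0.012113006200850073 [ 6.69074176  1.36871188 -5.83443483] [ 0.5317571  -1.95690745 -0.1059882 ]
disp 0.02095130129018854
```

View pics/wrist9c.png

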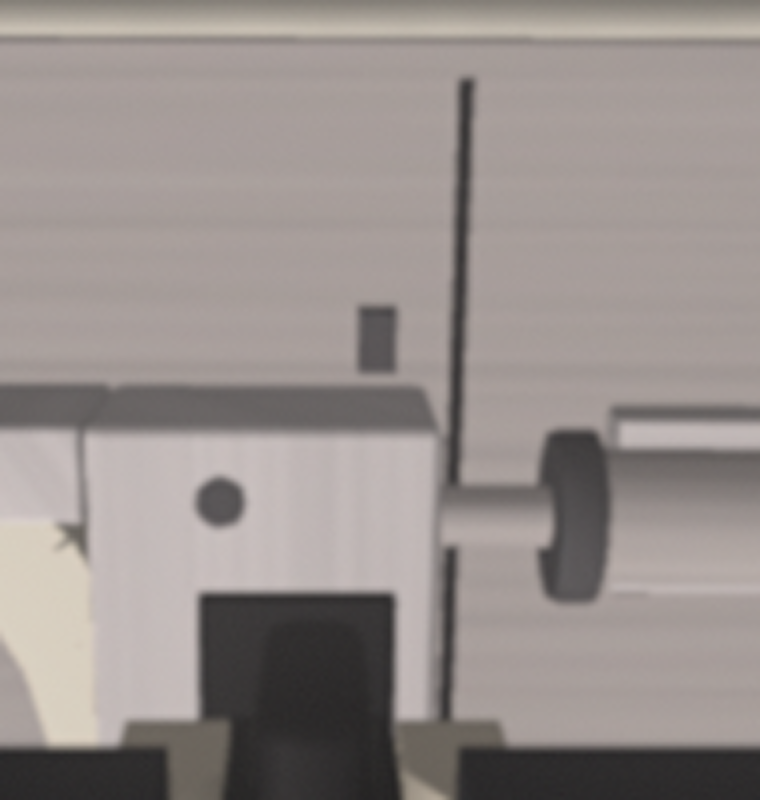

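View pics/wrist8c.png

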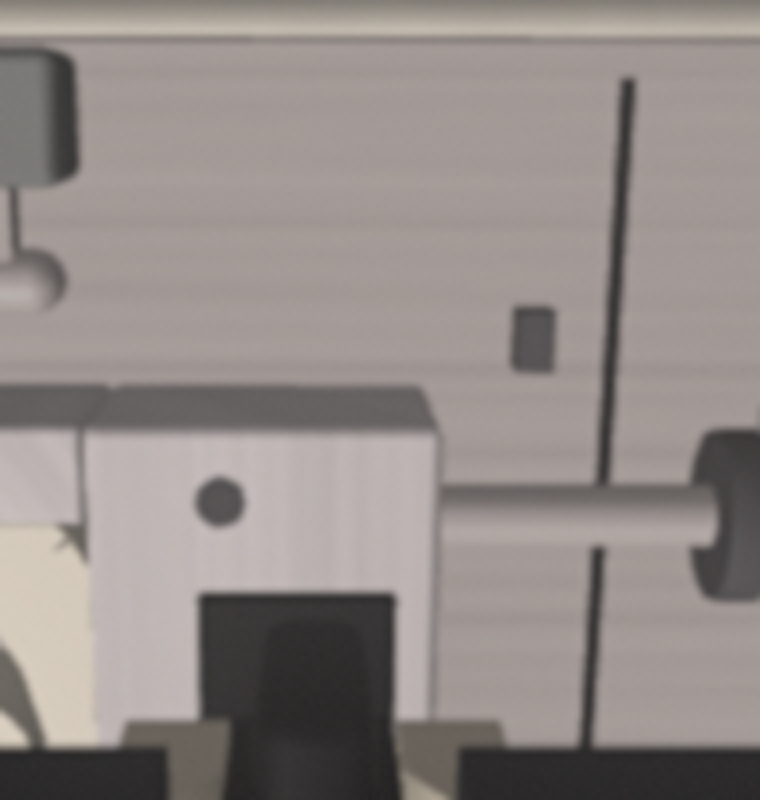

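```bash
python3 - <<'E'
from h import *
import pickle
x=np.array([.946,.324])
def darkcenter(g,v,u0,u1):
    r=g[v,u0:u1];b=np.median(r);w=np.clip(b-12-r,0,None);return u0+(w*np.arange(len(r))).sum()/w.sum()
for n,(u0,u1) in {"wrist8":(338,366),"wrist9":(304,326)}.items():
    s=pickle.load(open(n+".pkl","rb"));g=s["image"].astype(float).mean(2)
    pts=[]
    for v in (105,115,125,135,145,185,190,195):
        lo,hi=u0,u1
        u=darkcenter(g,v,lo,hi);pts.append(onz(s,u,v,.085)[:2])
    pts=np.array(pts);lx=pts@x;print(n,"line x",lx.round(4))
    C=lambda p:((np.array(p)-1.5)/4+[200,80])
    cb=onz(s,*C((421,385)),.085)[:2]@x; ct=onz(s,*C((438,431)),.115)[:2]@x
    print("corner bottom",cb,"top",ct,"gap",cb-lx.mean(),ct-lx.mean())
    g2=g[170:182,296:312].round().astype(int);print(g2)
E
```

```text
wrist8 line x [0.4234 0.4234 0.4235 0.4235 0.4235 0.4237 0.4237 0.4236]
corner bottom 0.4490194202791289 top 0.4493303075528692 gap 0.02550070639238078 0.02581159366612107
[[153 154 154 154 153 154 153 153 153 153 153 153 154 153 153 153]
 [150 151 151 150 150 151 151 150 150 150 151 151 151 151 150 151]
 [151 150 150 151 150 151 150 151 151 150 150 150 150 151 151 150]
 [152 152 152 153 152 152 152 152 151 153 152 152 152 152 151 152]
 [154 153 153 153 153 153 154 154 153 154 155 154 154 154 154 154]
 [146 145 145 145 145 145 146 147 149 152 155 156 156 156 155 155]
 [125 125 125 126 125 125 124 126 132 142 152 157 157 157 157 156]
 [105 105 105 105 105 105 105 106 111 126 144 155 156 157 156 156]
 [ 98  98  98  98  98  98  99  97  99 113 133 149 155 155 155 155]
 [ 99  99  99  99  99  98  98  99  98 103 122 143 152 155 154 154]
 [101  99 101 100 100 100 100  99  99 100 112 134 150 155 155 156]
 [100 101 100 101 101 100 100 100  99  98 106 126 146 155 156 157]]
wrist9 line x [0.4234 0.4234 0.4234 0.4235 0.4235 0.4253 0.4239 0.4238]
corner bottom 0.42835135728779467 top 0.42849137768
[... 157 characters left out ...]
 155 154 154 155 156 156 147]
 [ 99 100 113 137 152 155 153 154 154 154 154 154 154 155 156 145]
 [127 127 132 146 154 156 155 155 155 154 154 155 155 156 156 146]
 [150 149 150 154 156 156 156 156 156 157 157 158 157 158 157 146]
 [149 149 148 149 149 148 148 150 152 155 158 159 159 160 159 149]
 [128 127 128 127 127 128 128 132 136 144 153 159 160 161 161 151]
 [106 108 107 108 106 108 108 110 113 123 141 155 160 161 162 150]
 [100 100 100 101 101 101 100 100 101 110 129 149 158 161 160 149]
 [102 100 100 100 101 101 101 100 100 102 121 144 156 160 160 148]
 [102 102 102 102 101 102 101 101 101 101 113 136 154 158 158 144]
 [103 103 102 102 103 102 102 102 100 100 106 127 149 159 157 138]]
```

The gap left is 4.05 mm by the tool and 4.5 to 4.9 mm by vision. I'll command about 4.7 mm, allowing for arm compliance.

jog_arm([
  [-0.9,-0.3,0,0],
  [-0.9,-0.3,0,0],
  [-0.9,-0.3,0,0],
  [-0.9,-0.3,0,0],
  [-0.9,-0.3,0,0],
  [0,0,0,0],
  [0,0,0,0],
  [0,0,0,0],
  [0,0,0,0],
  [0,0,0,0],
])

```text
clock: 19.92
tool_pos: [0.5335, -0.2079, 0.1201]
orientation: [-179.9, -0.0, -71.1]
force: [6.8, 2.2, -5.6]
opening: 0.0119
```

```bash
cat > chk.py <<'E'
from h import *
import pickle,sys
n=sys.argv[1]
o=get_obs();print(o["clock"],o["tool_pos"],o["orientation"],o["opening"],o["force"],o["moment"])
x=np.array([.946,.324])
print("disp",(np.array([.5575,-.1997])-o["tool_pos"][:2])@x)
s=snap("wrist");crop(s,"wrist%sc"%n,200,80,390,280,4)
pickle.dump(s,open("wrist%s.pkl"%n,"wb"))
g=s["image"].astype(float).mean(2)
c=int(proj(s,[*(0.42345*x+np.array([-.324,.946])*(-.2+.0)-0),.085])[0]) if 0 else None
P=[]
for v in (105,115,125,135,140,145):
    r=g[v,290:340];b=np.median(r);w=np.clip(b-25-r,0,None);P.append(onz(s,290+(w*np.arange(50)).sum()/w.sum(),v,.085)[:2]@x)
C=lambda p:((np.array(p)-1.5)/4+[200,80])
cb=onz(s,*C((421,385)),.085)[:2]@x
print("line",np.round(P,4),"corner",cb,"gap",cb-np.median(P))
E
python3 chk.py 10
```

```text
19.9167 [ 0.53350455 -0.20787138  0.12005432] [-1.79853737e+02 -3.57097605e-02 -7.10988471e+01] 0.011944492632033954 [ 6.78615902  2.21646293 -5.6442794 ] [ 0.63320289 -2.3244276  -0.16744096]
disp 0.02534722524905257
line [0.4234 0.4235 0.4235 0.4235 0.4235 0.4235] corner 0.42397809091571603 gap 0.0004719762397982774
```

View pics/wrist10c.png

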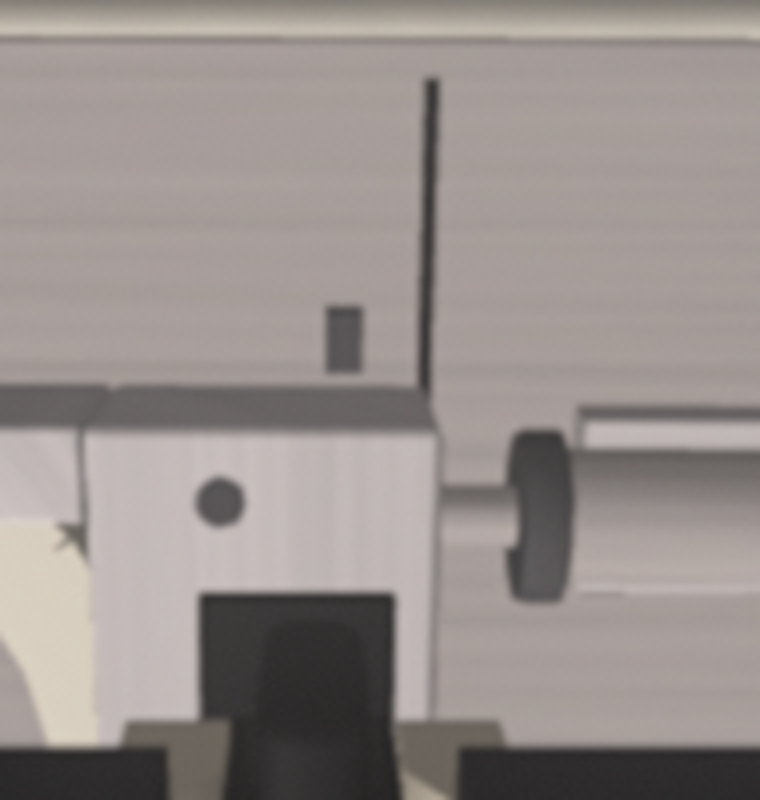

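The shoe's front lower corner meets the line. The tool gives 25.3 mm and vision a gap of 0.5 mm, both within the 2 mm line. I'll hold for 0.8 s to check it stays, then check the tray.

jog_arm([
  [0,0,0,0],
  [0,0,0,0],
  [0,0,0,0],
  [0,0,0,0],
  [0,0,0,0],
  [0,0,0,0],
  [0,0,0,0],
  [0,0,0,0],
  [0,0,0,0],
  [0,0,0,0],
])

```text
clock: 20.8
tool_pos: [0.5335, -0.2079, 0.12]
orientation: [-179.9, -0.0, -71.1]
force: [7.7, 2.0, -6.1]
opening: 0.0118
```

```bash
python3 chk.py 11; python3 -c "
from h import *
s=snap('side');save(s,'side11')"
```

```text
20.8 [ 0.53347787 -0.20787036  0.12001789] [-1.79857743e+02 -3.29338712e-02 -7.11002369e+01] 0.011786399470761239 [ 7.65167947  2.04168027 -6.06012501] [ 0.67977955 -2.32190981 -0.13711039]
disp 0.025372129431571362
line [0.4234 0.4234 0.4235 0.4235 0.4235 0.4235] corner 0.4239524155224121 gap 0.00047364130053723086
```

View pics/side11.png

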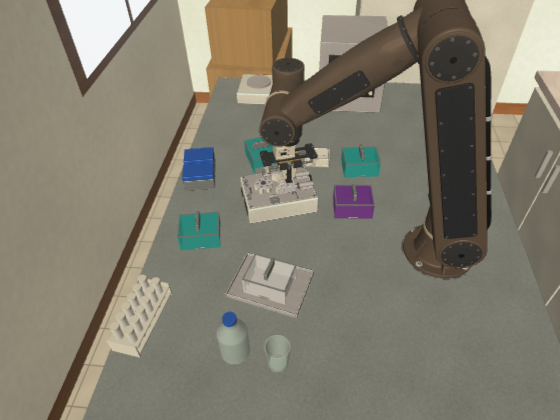

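The side view shows the guard upright in the tray at (270,280) and the bottle, beaker and parts box where they started. The shoe is still held on the line, so I'll hand in.

```bash
python3 -c "
from plant import *
print(close_job())"
```

```text
the job is handed in; nothing more can be done
None
```

The job is handed in at about 21 s of the 58 s allowed. The clear guard was pulled straight up off its catches and stands upright and flat in the middle of the tray. The shoe was then pulled back by its black grip and is still held on the engraved line.

**Shoe position:** at the last check the arm's travel gave 25.4 mm. The wrist camera put the front edge 0.5 mm short of the line's centre, and the line is 2 mm wide. The two readings differ by just under 1 mm and were steady over a 0.8 s hold. The spring force read about 8 N, and the grip had not slipped (opening 11.8 mm).

**Guard and bystanders:** the final side view shows the guard still standing in the tray, and the bottle, beaker and parts box look unmoved. No check failed.

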